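# Stand the tilted adhesive bottle upright on its board

### The arm

A 7-joint arm with a two-finger parallel gripper is mounted at the origin on a cart in front of the work surface, level with it; the furniture and walls round the work are solid. World frame = base frame: x ahead of the robot, y to its left, z up, the work surface at z = 0. Lengths are in m, angles in rad, forces in N, time in s.
With the tool pointing down it reaches from about 0.4 to 0.875 m from the base axis. Payload 19.3 kg.
Tool frame: the origin (TCP) lies at the very end of the fingers, on their centre line; the grasp point (between the pads) lies 19 mm behind it; z points along the fingers, y is the line along which they close (so a half turn about z gives the same grasp; the last joint's range is limited). The gripper opens to 85 mm and grips with 20 to 120 N. Pads are 22 mm wide; open, the fingers measure 114 mm over their backs; the gripper's body (76 mm by 85 mm) begins 54 mm behind the grasp point. The pads swing forward as they close: fully open they stand 13 mm farther back than shut.
Start: joints at [-1.189, 0.521, -0.036, 1.599, 0.021, 1.021, -0.113], TCP at [0.273, 0.562, 0.231] pointing down, gripper open.
Joint ranges: [-2.91, 2.91], [-0.3, 2.13], [-1.5, 1.42], [0.17, 2.43], [-1.26, 4.41], [0.16, 1.93], [-2.52, 2.52]. Speed limits (rad/s): [1.89, 1.89, 2.39, 2.39, 3.01, 3.01, 3.01].

### API

Orientations are given as [roll, pitch, yaw] about the fixed x, y, z axes, in that order (R = Rz(yaw) Ry(pitch) Rx(roll)).
In Python, from workcell import bot gives the robot as it stands.
- The arm moves only by the tool servo_tool, never from a script. Its argument "plan" is a list of rows, each a list of 7 numbers: the finger opening in cm, from 0 to 8.54, then the shift along the tool's x, y, z in cm, then the turn, a rotation vector about the tool's x, y, z in degrees. In form: [[fingers, x, y, z, wx, wy, wz], ...]. A call has 1 to 10 rows; each row is the pose to reach, as a shift and turn from the pose commanded when the call began, along the tool's axes at that moment; what a row does not reach only later rows make up. A row lasts 1/10 s, in which the tool goes at most 50 mm and 8.59 degrees, less where a joint would pass 70% of its speed; a pose out of reach is approached as far as the arm can. A call with a gripper value outside its range is refused whole. The fingers move at their own pace and stop on an object; "force" is the grip in N (left out, the last holds). Time passes only in rows, so rows that repeat a pose let the fingers close. It gives the time, the measured TCP pose, the force, the opening and the grip force at its end, in the units of the state.
- bot.observe(): the state, without advancing time (a new reading comes with each control period).
- bot.grab_frame(name): name is "scene" or "top"; returns a dict with "frame" (384x512x3 uint8, blue, green, red), "mtx" (3x3 intrinsics, pixels), "R" (3x3) and "t" (3): a world point X has camera coordinates R X + t. Camera axes: x right, y down, z forward; pixel columns grow to the right and rows downward; lengths in m; the calibration is good to about 2 mm. A picture is of the moment at which its call begins. There is no depth.
- bot.job_done(): hands the job in; it is judged then, once.
The state is a dict: "clock": time; "qpos": joint angles; "qd": joint speeds; "joint_efforts": joint torques, N m; "position": TCP position; "tool_rot": TCP orientation; "force": force on the tool from outside, world axes, zero at the start; "moment": the same for the moment, N m; "grip_width": finger opening in m; "finger_force": force on a finger pad.
Only numpy, scipy, OpenCV 4.12 (cv2) and the standard library are available. Lean on these libraries where they do the work, as an engineer would, in place of code of your own. Each camera call takes 0.05 s, during which the arm holds its last target. There are 200 camera calls.

### The job

Take the capped adhesive bottle out of the angled rest and stand it upright on the square wooden board, with its whole base on the board. Set it down gently without letting it tip over, keep it off the round turntable, leave the tape, clamp and sherds where they lie, and let go.

Things in the scene. Friction and masses are not known exactly. Their poses are not given: they have to be found in the camera images.
- bottle_mid (a point): Amber bottle with white screw cap, 155 mm tall, about 0.22 kg (30 % either way). Round body 50 mm across from the base up to 110 mm, then shoulder and neck; cap 32 mm across, from 130 to 155 mm, fast on the bottle. Gripped by the cap, least of it stands up between the fingers. This point is on the axis, half-way up (77.5 mm above the base); z runs along the bottle from base to cap.
- bottle: The same bottle; origin at the centre of its base, z towards the cap. At the start it leans 35 degrees from vertical in the rest, the cap tipped away from the robot (up to 23 degrees to either side of straight ahead).
- rest: Angled wooden rest, fixed: base plate 125 x 84 x 8 mm with an open V trough and a foot plate. The trough supports only the under side of the bottle's lowest 61 mm; the bottle lies loose in it and lifts straight up. Origin at the centre of the plate's underside, x the way the bottle leans, z up; the bottle's base centre starts at x = -25, z = 30 mm.
- board_top (a point): Centre of the top face of the square wooden board, 130 x 130 mm, its top 18 mm above the desk, fixed. x and y along its sides, z up.
- board: The same square board; origin at the centre of its underside.
- turntable_top (a point): Centre of the top of the round wooden turntable, 130 mm across, 30 mm high, fixed; of the same wood as the board. To be kept clear. Board and turntable may stand either way round.
- turntable: The same turntable; origin at the centre of its underside.
- tape: Loose roll of masking tape lying flat, 107 mm across, 24 mm high; origin under its centre. Bystander.
- clamp: Loose black spring clamp lying flat, 158 x 115 x 26 mm; origin under its centre. Bystander.
- sherd_dark: Loose dark flat sherd, 99 x 89 x 19 mm; origin under its centre. Bystander.
- sherd_long: Loose longish sherd, 130 x 82 x 25 mm; origin under its centre. Bystander.

How it is judged:
By the outcome, as a careful person would: the job done as asked, in the order asked, and still so for the second after the job is handed in, with the robot touching nothing.
It also fails if it takes over 40 s, if anything falls off the work surface, if the arm or the gripper's body presses on something with over 40 N, if the wrist force passes 120 N, or if a joint passes its speed limit or range.

## Working session

There is one attempt and no reset: what is moved stays moved. The work goes in short steps, Python scripts to look and compute and a tool call to move; the robot and the scene stay as the last step left them, time stands still between calls to the robot, and variables do not carry over. Pictures are saved under pics/ and viewed, at most 10 in all, crops included, and the job is handed in when it is done.

Besides the shell and the picture viewer there is one more tool, called by a JSON object that holds its "name" and its "arguments", one argument or row to a line. servo_tool: Moves the arm, as the interface text tells. Its arguments: {"type":"object","properties":{"plan":{"type":"array","items":{"type":"array","items":{"type":"number"}}},"force":{"type":"number"}},"required":["plan"]}

```bash
mkdir -p pics
python3 - <<'E'
from workcell import bot
import cv2,numpy as np
np.set_printoptions(precision=4,suppress=True)
s=bot.observe();print(s['clock'],s['position'],s['tool_rot'],s['force'],s['grip_width'])
for n in('scene','top'):
    f=bot.grab_frame(n);cv2.imwrite(f'pics/{n}0.png',f['frame']);np.savez(f'{n}0.npz',**f)
    print(n,f['mtx'],f['R'],f['t'],-f['R'].T@f['t'])
E
```

```text
0.0 [0.2727 0.562  0.2307] [-3.1405  0.      2.6898] [0.2701 0.3233 0.2908] 0.08534715356148259
scene [[451.4022   0.     259.3084]
 [  0.     451.4022 187.0246]
 [  0.       0.       1.    ]] [[ 0.6154 -0.7879 -0.0234]
 [-0.3525 -0.2485 -0.9022]
 [ 0.7051  0.5634 -0.4306]] [-0.3491  0.2966  1.045 ] [-0.4174 -0.7901  0.7095]
top [[367.6668   0.     256.1368]
 [  0.     367.6668 187.8517]
 [  0.       0.       1.    ]] [[ 0.0191 -0.9997  0.0145]
 [-0.9819 -0.0215 -0.1883]
 [ 0.1886 -0.0107 -0.982 ]] [0.0307 0.6098 1.0112] [0.4074 0.0546 1.1074]
```

View pics/scene0.png

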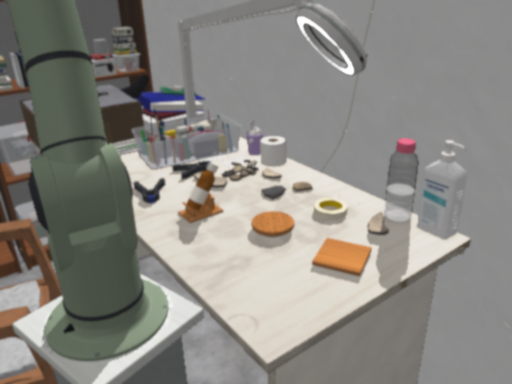

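View pics/top0.png

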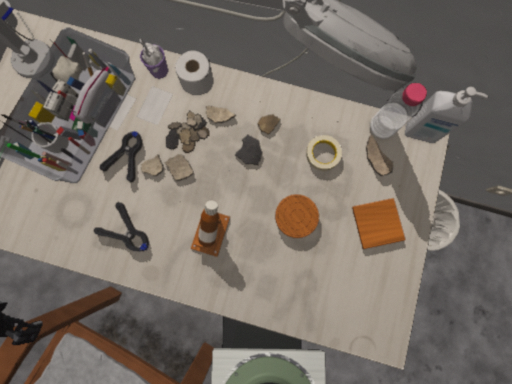

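Top view: the bottle is in the rest with its cap at about (211,207) and body near (208,232). The turntable is at (297,216), the square board at (379,224) and the tape at (324,153). I'll enlarge the bottle and extract masks.

Run:
```python
import cv2,numpy as np
s=np.load('scene0.npz')['frame'];t=np.load('top0.npz')['frame']
a=cv2.resize(s[155:225,165:235],(560,560),interpolation=cv2.INTER_CUBIC)
b=cv2.resize(t[195:265,180:240],None,fx=4,fy=8,interpolation=cv2.INTER_CUBIC)
cv2.imwrite('pics/crop1.png',np.hstack([a,b]))
```

```text
(no output)
```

View pics/crop1.png

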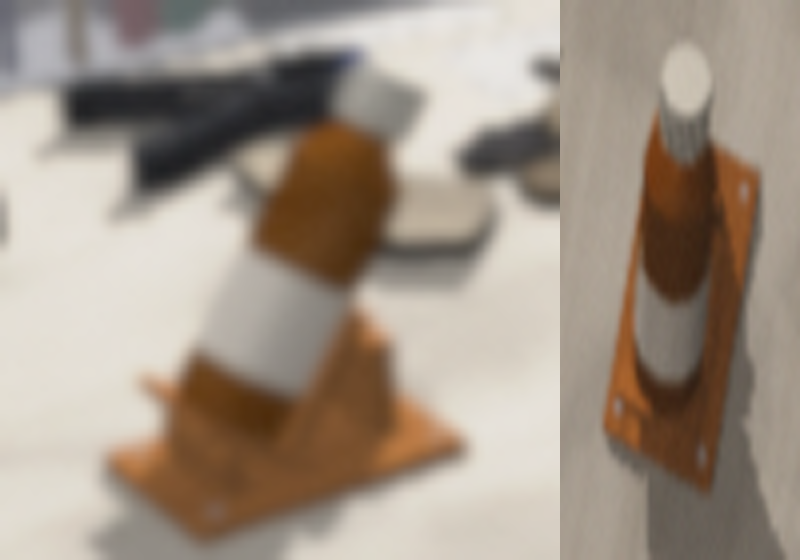

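The crop shows the cap's end disc at about (211.8,204.8) in the top view and the cap's middle at about (212,168) in the scene view. Rest plate corners in the top view are (191.2,248.8), (217.5,256.2) and (230,216.9). In the scene view they are (178,213), (190.6,223) and (223,210.6).

```bash
cat > h.py <<'E'
import cv2,numpy as np
np.set_printoptions(precision=4,suppress=True)
class Cam:
    def __init__(s,f): s.K=f['mtx'];s.R=f['R'];s.t=f['t'];s.im=f['frame']
    def ray(s,uv): d=s.R.T@np.linalg.inv(s.K)@np.array([*uv,1.]);return -s.R.T@s.t,d/np.linalg.norm(d)
    def plane(s,uv,z): c,d=s.ray(uv);return c+d*(z-c[2])/d[2]
    def proj(s,X): p=s.K@(s.R@np.asarray(X)+s.t);return p[:2]/p[2]
def cross(a,ua,b,ub):
    c,d=a.ray(ua);e,g=b.ray(ub)
    k=np.linalg.lstsq(np.c_[d,-g],e-c,rcond=None)[0]
    p,q=c+k[0]*d,e+k[1]*g;return (p+q)/2,np.linalg.norm(p-q)
E
python3 - <<'E'
from h import *
S=Cam(np.load('scene0.npz'));T=Cam(np.load('top0.npz'))
c=[T.plane(u,.008) for u in[(191.25,248.75),(217.5,256.25),(230,216.9)]]
d=[S.plane(u,.008) for u in[(178.1,213.1),(190.6,223.1),(223.1,210.6)]]
for n,c in(('T',c),('S',d)):
    e=c[2]-c[1];f=c[0]-c[1];print(n,c,np.linalg.norm(e),np.linalg.norm(f),np.degrees([np.arctan2(e[1],e[0]),np.arctan2(f[1],f[0])-np.pi/2]),'ctr',(c[0]+c[2])/2)
    yaw=np.arctan2(e[1],e[0]);ctr=(c[0]+c[2])/2;ctr[2]=0
    u=np.array([np.cos(yaw),np.sin(yaw),0]);base=ctr-.025*u+[0,0,.03];ax=.5736*u+[0,0,.8192]
    for L in(.1425,.155):print('pred',L,base+L*ax,S.proj(base+L*ax),T.proj(base+L*ax))
print('capend z=.157',T.plane((211.75,204.75),.157), 'capmid S z .1467',S.plane((212.1,167.75),.1467))
for C,n in((T,'T'),(S,'S')):
    h=cv2.cvtColor(C.im,cv2.COLOR_BGR2HSV);m=cv2.inRange(h,(3,120,60),(22,255,255))
    for k in cv2.findContours(m,cv2.RETR_EXTERNAL,cv2.CHAIN_APPROX_NONE)[0]:
        if cv2.contourArea(k)>300:
            print(n,cv2.boundingRect(k),cv2.contourArea(k))
            r=cv2.approxPolyDP(cv2.convexHull(k),5,True)[:,0]
            if len(r)==4:
                P=[C.plane(p,.018) for p in r];print(r.tolist(),np.array(P),np.mean(P,0))
E
```

```text
T [array([0.4319, 0.2302, 0.008 ]), array([0.4117, 0.1522, 0.008 ]), array([0.5282, 0.1193, 0.008 ])] 0.12113095230799024 0.08057616775534086 [-15.7535 -14.5268] ctr [0.4801 0.1747 0.008 ]
pred 0.1425 [0.5347 0.1593 0.1467] [212.8508 167.1347] [211.9192 208.3022]
pred 0.155 [0.5416 0.1574 0.157 ] [214.5577 163.6381] [212.3709 205.1627]
S [array([0.424 , 0.2224, 0.008 ]), array([0.4022, 0.1422, 0.008 ]), array([0.522 , 0.1144, 0.008 ])] 0.1230096449610217 0.08316022349621961 [-13.0707 -15.2005] ctr [0.473  0.1684 0.008 ]
pred 0.1425 [0.5282 0.1556 0.1467] [212.3216 168.0425] [213.2417 210.7598]
pred 0.155 [0.5352 0.154  0.157 ] [213.9796 164.4995] [213.5823 207.6044]
capend z=.157 [0.5426 0.159  0.157 ] capmid S z .1467 [0.5296 0.1579 0.1467]
T (181, 343, 32, 41) 617.5
[[210, 346], [201, 383], [181, 383], [203, 344]] [[0.1658 0.1626 0.018 ]
 [0.0704 0.1831 0.018 ]
 [0.0696 0.2376 0.018 ]
 [0.1707 0.1822 0.018 ]] [0.1191 0.1914 0.018 ]
T (0, 337, 29, 47) 637.0
[[27, 343], [0, 383], [0, 347], [7, 337]] [[0.1656 0.6685 0.018 ]
 [0.0624 0.7273 0.018 ]
 [0.154  0.741  0.018 ]
 [0.1803 0.72
[... 864 characters left out ...]
, 354, 56, 30) 552.5
S (0, 308, 28, 29) 352.0
[[25, 308], [13, 334], [1, 335], [0, 313]] [[-0.1125  0.1584  0.018 ]
 [-0.1701  0.0964  0.018 ]
 [-0.1872  0.1145  0.018 ]
 [-0.1557  0.1883  0.018 ]] [-0.1564  0.1394  0.018 ]
S (313, 239, 57, 36) 1275.0
[[313, 261], [327, 239], [369, 248], [358, 274]] [[ 0.4397 -0.2798  0.018 ]
 [ 0.5552 -0.2547  0.018 ]
 [ 0.5823 -0.371   0.018 ]
 [ 0.4579 -0.4008  0.018 ]] [ 0.5088 -0.3266  0.018 ]
S (252, 212, 42, 24) 726.5
[[293, 222], [275, 235], [252, 224], [268, 212]] [[ 0.5788 -0.122   0.018 ]
 [ 0.486  -0.1219  0.018 ]
 [ 0.4963 -0.0278  0.018 ]
 [ 0.5852 -0.0218  0.018 ]] [ 0.5366 -0.0734  0.018 ]
S (180, 195, 42, 27) 486.5
S (0, 164, 60, 140) 2214.5
```

```bash
cat >> h.py <<'E'
from scipy.spatial.transform import Rotation as Ro
def tool(z,y):
    z=np.array(z,float);z/=np.linalg.norm(z);y=np.array(y,float);y-=z*(y@z);y/=np.linalg.norm(y)
    return np.c_[np.cross(y,z),y,z]
def delta(s,p,R):
    R0=Ro.from_euler('xyz',s['tool_rot']).as_matrix()
    return np.r_[R0.T@(np.array(p)-s['position'])*100,Ro.from_matrix(R0.T@R).as_rotvec(degrees=True)]
yaw=np.radians(-14.6);u=np.array([np.cos(yaw),np.sin(yaw),0]);ax=.5736*u+[0,0,.8192]
base=np.array([.477,.172,.030])-.025*u
G=tool(-ax,[-u[1],u[0],0])
E
python3 - <<'E'
from h import *
from workcell import bot
s=bot.observe();print(delta(s,base+.25*ax,G),base+.25*ax)
E
```

```text
[-47.0122 -23.8536  -0.3729   3.3902  34.8846 -10.9519] [0.5916 0.1422 0.2348]
```

{"name": "servo_tool", "arguments": {
  "plan": [
    [8.5, -4, -2, -1, 0, 0, 0],
    [8.5, -8, -4, -2, 0, 3, -1],
    [8.5, -12, -6, -3, 0.5, 6, -2],
    [8.5, -16, -8, -4, 1, 10, -3],
    [8.5, -20, -10, -4, 1.5, 14, -4],
    [8.5, -24, -12, -4, 1.8, 18, -5.5],
    [8.5, -28, -14.5, -4, 2.2, 22, -7],
    [8.5, -32, -16.5, -3, 2.6, 26, -8],
    [8.5, -36, -18.5, -2, 3, 30, -9],
    [8.5, -40, -20.5, -1, 3.4, 34.9, -11]
  ]
}}

```text
clock: 1.1
position: [0.5441, 0.2015, 0.2414]
tool_rot: [3.138, -0.614, 2.89]
force: [0.6, 0.6, 2.3]
grip_width: 0.0848
finger_force: 0.0
```

Run:
```python
from h import *
from workcell import bot
s=bot.observe();print(s['clock'],s['qpos'],s['position'],delta(s,base+.25*ax,G))
```

```text
1.1 [-0.2519  0.7642 -0.066   1.2808 -0.2703  1.6275  1.0645] [0.5441 0.2015 0.2414] [-5.3497 -4.5584 -2.9789  0.0754 -0.1532  0.1489]
```

{"name": "servo_tool", "arguments": {
  "plan": [
    [8.5, -2, -1.5, -1, 0, 0, 0],
    [8.5, -4, -3, -2, 0, 0, 0],
    [8.5, -5.3, -4.6, -3, 0, 0, 0],
    [8.5, -5.3, -4.6, -3, 0, 0, 0],
    [8.5, -5.3, -4.6, -3, 0, 0, 0]
  ]
}}

```text
clock: 1.6
position: [0.5902, 0.1434, 0.2349]
tool_rot: [3.14, -0.612, 2.888]
force: [-0.3, 1.1, 0.8]
grip_width: 0.0849
finger_force: 0.0
```

Run:
```python
from h import *
from workcell import bot
s=bot.observe();print(s['clock'],s['qpos'],s['position'],delta(s,base+.25*ax,G))
o=[]
for n,x,y in(('scene',190,120),('top',185,170)):
    f=bot.grab_frame(n);np.savez(n+'1.npz',**f);C=Cam(f)
    im=cv2.resize(f['frame'][y:y+100,x-20:x+60],None,fx=5,fy=5,interpolation=cv2.INTER_CUBIC)
    for L in(.124,.155,.25):   # predicted axis and tool line
        p=(C.proj(base+L*ax)-[x-20,y])*5+2;cv2.circle(im,tuple(int(v) for v in p),3,(0,0,255),-1)
    o.append(im)
cv2.imwrite('pics/pre.png',np.hstack(o))
```

```text
1.6 [-0.1782  0.834  -0.0425  1.1577 -0.2347  1.7031  1.1361] [0.5902 0.1434 0.2349] [-0.1423 -0.0882 -0.0864  0.0389 -0.062   0.0456]
```

View pics/pre.png

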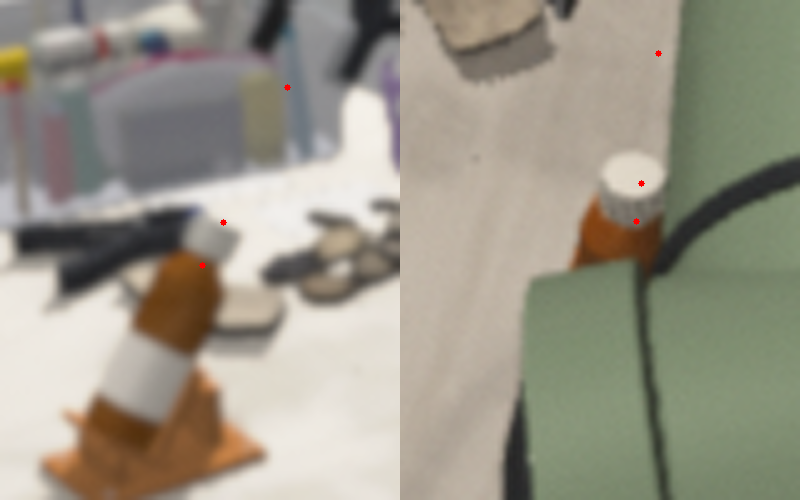

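The top crop shows the cap's end about 2 px up and left of my prediction, and the scene crop about 1 px. I'll shift the bottle estimate by roughly (+4,+4) mm and descend with the gripper open.

```bash
echo "base=base+[.004,.004,0]" >> h.py
python3 - <<'E'
from h import *
from workcell import bot
s=bot.observe();print(delta(s,base+.19*ax,G),delta(s,base+.124*ax,G))
E
```

```text
[-0.4576  0.3103  5.7577  0.0138 -0.0421  0.139 ] [-0.4624  0.3087 12.358   0.0138 -0.0421  0.139 ]
```

{"name": "servo_tool", "arguments": {
  "plan": [
    [8.5, -0.5, 0.3, 1.5, 0, 0, 0],
    [8.5, -0.5, 0.3, 3, 0, 0, 0],
    [8.5, -0.5, 0.3, 4.5, 0, 0, 0],
    [8.5, -0.5, 0.3, 6, 0, 0, 0],
    [8.5, -0.5, 0.3, 7.5, 0, 0, 0],
    [8.5, -0.5, 0.3, 9, 0, 0, 0],
    [8.5, -0.5, 0.3, 10.5, 0, 0, 0],
    [8.5, -0.5, 0.3, 11.5, 0, 0, 0],
    [8.5, -0.5, 0.3, 12.3, 0, 0, 0],
    [8.5, -0.5, 0.3, 12.3, 0, 0, 0]
  ]
}}

```text
clock: 2.7
position: [0.5261, 0.1636, 0.1315]
tool_rot: [3.141, -0.612, 2.889]
force: [-0.4, -0.6, -0.2]
grip_width: 0.0851
finger_force: 0.0
```

Run:
```python
from h import *
from workcell import bot
s=bot.observe();print(s['clock'],s['qpos'],s['position'],s['force'],delta(s,base+.124*ax,G))
o=[]
for n,x,y in(('scene',160,130),('top',160,165)):
    f=bot.grab_frame(n);np.savez(n+'2.npz',**f)
    o.append(cv2.resize(f['frame'][y:y+100,x:x+80],None,fx=5,fy=5,interpolation=cv2.INTER_CUBIC))
cv2.imwrite('pics/at.png',np.hstack(o))
```

```text
2.7 [-0.2064  0.8421 -0.0663  1.4317 -0.2424  1.4174  1.1585] [0.5261 0.1636 0.1315] [-0.3959 -0.559  -0.2324] [ 0.0632  0.0645  0.0285 -0.0096 -0.0594  0.1015]
```

View pics/at.png

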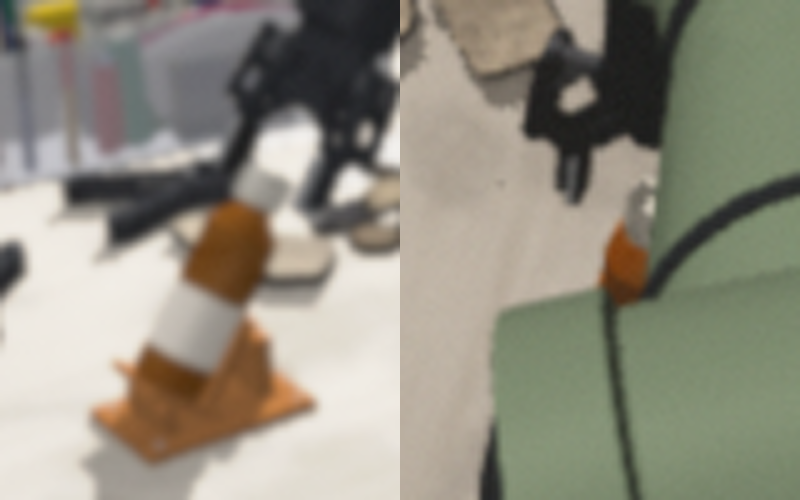

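The fingers straddle the cap: in the scene crop the tips are near (225,165) and (315,205), either side of the cap at (262,188). Closing slowly.

{"name": "servo_tool", "arguments": {
  "plan": [
    [7, 0, 0, 0, 0, 0, 0],
    [6, 0, 0, 0, 0, 0, 0],
    [5, 0, 0, 0, 0, 0, 0],
    [4.5, 0, 0, 0, 0, 0, 0],
    [4, 0, 0, 0, 0, 0, 0],
    [3.7, 0, 0, 0, 0, 0, 0],
    [3.7, 0, 0, 0, 0, 0, 0]
  ],
  "force": 25
}}

```text
clock: 3.5
position: [0.5268, 0.1632, 0.1318]
tool_rot: [3.14, -0.611, 2.888]
force: [-0.0, -0.0, -0.3]
grip_width: 0.0371
finger_force: 0.0
```

Run:
```python
from h import *
from workcell import bot
s=bot.observe();print(s['clock'],s['grip_width'],s['finger_force'],s['force'],s['moment'])
f=bot.grab_frame('scene');np.savez('scene3.npz',**f)
cv2.imwrite('pics/close.png',cv2.resize(f['frame'][130:220,165:245],None,fx=6,fy=6,interpolation=cv2.INTER_CUBIC))
```

```text
3.5 0.037132766887920235 0.0 [-0.0124 -0.0076 -0.2583] [-0.1343 -0.6208 -0.0223]
```

View pics/close.png

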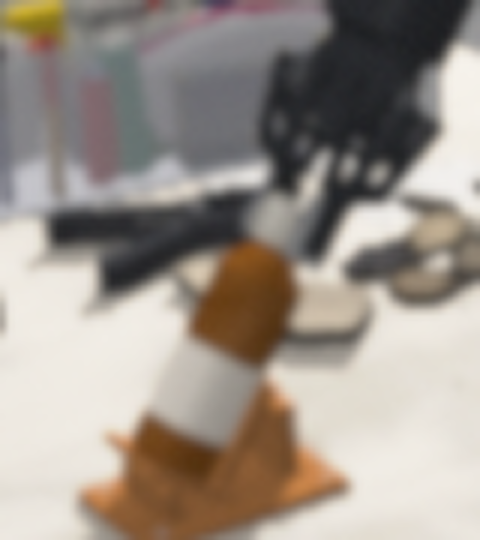

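Opening is 37 mm with no contact, so the cap is centred to within about 2.5 mm between the fingers. Gripping firmly.

{"name": "servo_tool", "arguments": {
  "plan": [
    [3.3, 0, 0, 0, 0, 0, 0],
    [3, 0, 0, 0, 0, 0, 0],
    [2.5, 0, 0, 0, 0, 0, 0],
    [2, 0, 0, 0, 0, 0, 0],
    [2, 0, 0, 0, 0, 0, 0]
  ],
  "force": 40
}}

```text
clock: 4.05
position: [0.527, 0.1635, 0.132]
tool_rot: [3.139, -0.611, 2.889]
force: [3.8, 3.4, 5.0]
grip_width: 0.0311
finger_force: 40.1
```

{"name": "servo_tool", "arguments": {
  "plan": [
    [2, 0, 0, 0, 0, 0, 0],
    [1, 0, 0, 0, 0, 0, 0],
    [1, 0, 0, 0, 0, 0, 0]
  ],
  "force": 70
}}

```text
clock: 4.35
position: [0.5271, 0.1635, 0.1321]
tool_rot: [3.139, -0.61, 2.889]
force: [4.5, 4.2, 6.5]
grip_width: 0.0303
finger_force: 68.6
```

Run:
```python
from h import *
from workcell import bot
s=bot.observe();print(s['clock'],s['position'],s['grip_width'],s['finger_force'],s['force'],s['moment'])
p=s['position'];R0=Ro.from_euler('xyz',s['tool_rot'])
print(delta(s,p+[0,0,.1],G))
```

```text
4.35 [0.5271 0.1635 0.1321] 0.0302561850343559 68.62568020820618 [4.4837 4.2276 6.4963] [ 1.0895 -0.7505 -0.8296]
[ 5.7321  0.0189 -8.1941  0.0666  0.0252  0.0937]
```

Gripped, about 31 mm wide. Lifting straight up 12 cm.

{"name": "servo_tool", "arguments": {
  "plan": [
    [1, 0.3, 0, -0.4, 0, 0, 0],
    [1, 0.9, 0, -1.2, 0, 0, 0],
    [1, 1.7, 0, -2.5, 0, 0, 0],
    [1, 2.9, 0, -4.1, 0, 0, 0],
    [1, 4, 0, -5.7, 0, 0, 0],
    [1, 5.2, 0, -7.4, 0, 0, 0],
    [1, 6.3, 0, -9, 0, 0, 0],
    [1, 6.9, 0, -9.8, 0, 0, 0],
    [1, 6.9, 0, -9.8, 0, 0, 0],
    [1, 6.9, 0, -9.8, 0, 0, 0]
  ]
}}

```text
clock: 5.35
position: [0.5263, 0.163, 0.2513]
tool_rot: [3.141, -0.611, 2.888]
force: [0.0, -0.0, -3.0]
grip_width: 0.0298
finger_force: 69.4
```

Run:
```python
from h import *
from workcell import bot
s=bot.observe();print(s['clock'],s['qpos'],s['position'],s['grip_width'],s['finger_force'],s['force'],s['moment'])
D=tool([0,0,-1],[np.cos(np.radians(40)),np.sin(np.radians(40)),0])
d=delta(s,[.514,-.325,.26],D);print(d)
f=bot.grab_frame('scene');np.savez('scene4.npz',**f)
cv2.imwrite('pics/lift.png',cv2.resize(f['frame'][70:230,140:270],None,fx=3.5,fy=3.5,interpolation=cv2.INTER_CUBIC))
```

```text
5.35 [-0.2098  0.7117 -0.0596  1.3561 -0.251   1.6166  1.1099] [0.5263 0.163  0.2513] 0.029768119741027124 69.35623168945312 [ 0.02   -0.0208 -2.9777] [-0.3126 -1.0157 -0.0279]
[ -8.5439 -47.5412  -7.0941 -10.7881 -33.8977  34.3399]
```

View pics/lift.png

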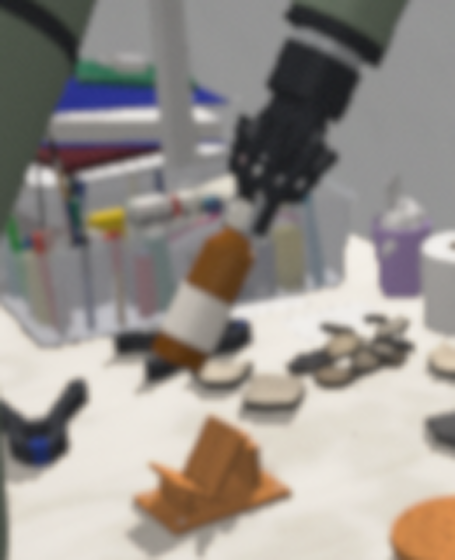

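The lift shot shows the bottle hanging in line with the tool and the rest empty. Moving towards the board while turning upright.

{"name": "servo_tool", "arguments": {
  "plan": [
    [1, -0.1, -0.6, -0.1, -0.1, -0.4, 0.4],
    [1, -0.3, -1.9, -0.3, -0.4, -1.4, 1.4],
    [1, -0.7, -3.9, -0.6, -0.9, -2.8, 2.8],
    [1, -1.2, -6.5, -1, -1.5, -4.6, 4.7],
    [1, -1.7, -9.3, -1.4, -2.1, -6.6, 6.7],
    [1, -2.2, -12.2, -1.8, -2.8, -8.7, 8.8],
    [1, -2.7, -15.1, -2.3, -3.4, -10.8, 10.9],
    [1, -3.2, -18, -2.7, -4.1, -12.8, 13],
    [1, -3.7, -20.9, -3.1, -4.7, -14.9, 15.1],
    [1, -4.2, -23.8, -3.5, -5.4, -17, 17.2]
  ]
}}

```text
clock: 6.4
position: [0.5184, -0.0841, 0.2564]
tool_rot: [-3.092, -0.301, 2.558]
force: [0.5, -0.2, -3.1]
grip_width: 0.0303
finger_force: 69.3
```

Run:
```python
from h import *
from workcell import bot
s=bot.observe();print(s['clock'],s['qpos'],s['position'],s['grip_width'],s['force'])
D=tool([0,0,-1],[np.cos(np.radians(40)),np.sin(np.radians(40)),0])
print(delta(s,[.514,-.325,.26],D))
```

```text
6.4 [ 0.0308  0.5081  0.11    1.6054 -0.141   1.3281  1.1847] [ 0.5184 -0.0841  0.2564] 0.03032537773069506 [ 0.505  -0.1759 -3.054 ]
[-12.2047 -20.5357  -3.1476  -5.3265 -16.7233  16.8921]
```

{"name": "servo_tool", "arguments": {
  "plan": [
    [1, -1.4, -2.5, -0.4, -0.6, -2, 2],
    [1, -2.9, -5, -0.7, -1.2, -4, 4],
    [1, -4.4, -7.5, -1.1, -1.8, -6, 6],
    [1, -5.9, -10, -1.5, -2.5, -8, 8],
    [1, -7.4, -12.5, -1.9, -3.2, -10, 10],
    [1, -8.8, -14.8, -2.3, -3.8, -12, 12],
    [1, -10, -17, -2.6, -4.4, -13.8, 14],
    [1, -11.1, -18.8, -2.9, -4.9, -15.3, 15.5],
    [1, -11.8, -19.9, -3.1, -5.2, -16.3, 16.5],
    [1, -12.2, -20.5, -3.1, -5.3, -16.7, 16.9]
  ]
}}

```text
clock: 7.4
position: [0.5154, -0.3228, 0.2588]
tool_rot: [-3.141, -0.002, 2.271]
force: [-0.1, 0.5, -2.4]
grip_width: 0.0303
finger_force: 69.3
```

{"name": "servo_tool", "arguments": {
  "plan": [
    [1, 0, 0, 0, 0, 0, 0],
    [1, 0, 0, 0, 0, 0, 0],
    [1, 0, 0, 0, 0, 0, 0]
  ]
}}

```text
clock: 7.7
position: [0.5164, -0.3205, 0.2585]
tool_rot: [-3.141, -0.004, 2.275]
force: [-0.1, -0.3, -3.0]
grip_width: 0.0302
finger_force: 69.4
```

Run:
```python
from h import *
from workcell import bot
s=bot.observe();print(s['clock'],s['qpos'],s['position'],s['tool_rot'],s['grip_width'],s['force'],s['moment'])
D=tool([0,0,-1],[np.cos(np.radians(40)),np.sin(np.radians(40)),0])
print(delta(s,[.514,-.325,.26],D))
o=[]
p=np.array(s['position'])
for n,x,y,w in(('scene',285,150,110),('top',320,130,110)):
    f=bot.grab_frame(n);np.savez(n+'5.npz',**f);C=Cam(f)
    im=cv2.resize(f['frame'][y:y+150,x:x+w],None,fx=3.6,fy=3.6,interpolation=cv2.INTER_CUBIC)
    for X in(p,p-[0,0,.124],[p[0],p[1],.018]):
        q=(C.proj(X)-[x,y])*3.6;cv2.circle(im,tuple(int(v) for v in q),2,(255,0,0),-1)
    o.append(im)
cv2.imwrite('pics/over.png',np.hstack(o))
```

```text
7.7 [ 0.2877  0.4805  0.2486  1.6237 -0.1318  1.058   1.2784] [ 0.5164 -0.3205  0.2585] [-3.1408 -0.0042  2.2747] 0.030197622633308004 [-0.1074 -0.2673 -3.016 ] [-0.008  -0.0151  0.0017]
[-0.1879 -0.4755 -0.1523 -0.0437 -0.2385  0.3305]
```

View pics/over.png

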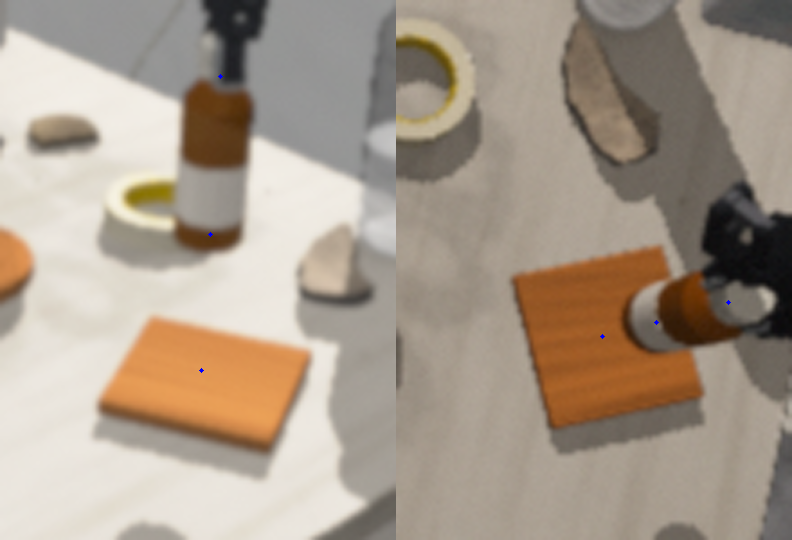

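The bottle hangs upright over the board with its base about 11.5 cm above it, and the drop point projects near the board's centre in both views. Descending.

{"name": "servo_tool", "arguments": {
  "plan": [
    [1, -0.1, -0.2, 0.5, 0, 0, 0],
    [1, -0.2, -0.4, 1.5, 0, 0, 0],
    [1, -0.2, -0.4, 3, 0, 0, 0],
    [1, -0.2, -0.4, 4.5, 0, 0, 0],
    [1, -0.2, -0.4, 6, 0, 0, 0],
    [1, -0.2, -0.4, 7.5, 0, 0, 0],
    [1, -0.2, -0.4, 8.7, 0, 0, 0],
    [1, -0.2, -0.4, 9.6, 0, 0, 0],
    [1, -0.2, -0.4, 10.2, 0, 0, 0],
    [1, -0.2, -0.4, 10.4, 0, 0, 0]
  ]
}}

```text
clock: 8.8
position: [0.5138, -0.3253, 0.154]
tool_rot: [-3.14, -0.004, 2.273]
force: [0.6, -0.4, -2.9]
grip_width: 0.0301
finger_force: 69.4
```

{"name": "servo_tool", "arguments": {
  "plan": [
    [1, 0, 0, 0.1, 0, 0, 0],
    [1, 0, 0, 0.2, 0, 0, 0],
    [1, 0, 0, 0.3, 0, 0, 0],
    [1, 0, 0, 0.4, 0, 0, 0],
    [1, 0, 0, 0.5, 0, 0, 0],
    [1, 0, 0, 0.6, 0, 0, 0]
  ]
}}

```text
clock: 9.4
position: [0.514, -0.3254, 0.1486]
tool_rot: [-3.141, -0.003, 2.273]
force: [-0.6, 0.4, -1.6]
grip_width: 0.0302
finger_force: 69.4
```

{"name": "servo_tool", "arguments": {
  "plan": [
    [1, 0, 0, 0.05, 0, 0, 0],
    [1, 0, 0, 0.1, 0, 0, 0]
  ]
}}

```text
clock: 9.6
position: [0.5139, -0.3254, 0.1476]
tool_rot: [-3.141, -0.003, 2.273]
force: [0.7, 1.3, -2.5]
grip_width: 0.0301
finger_force: 69.4
```

{"name": "servo_tool", "arguments": {
  "plan": [
    [1, 0, 0, 0.05, 0, 0, 0],
    [1, 0, 0, 0.1, 0, 0, 0]
  ]
}}

```text
clock: 9.8
position: [0.5139, -0.3254, 0.1466]
tool_rot: [-3.141, -0.003, 2.273]
force: [0.4, 0.1, -3.1]
grip_width: 0.0305
finger_force: 69.4
```

{"name": "servo_tool", "arguments": {
  "plan": [
    [1, 0, 0, 0.05, 0, 0, 0],
    [1, 0, 0, 0.1, 0, 0, 0],
    [1, 0, 0, 0.15, 0, 0, 0],
    [1, 0, 0, 0.2, 0, 0, 0]
  ]
}}

```text
clock: 10.2
position: [0.5139, -0.3253, 0.1446]
tool_rot: [-3.141, -0.003, 2.273]
force: [0.1, -0.4, -2.6]
grip_width: 0.0303
finger_force: 69.4
```

{"name": "servo_tool", "arguments": {
  "plan": [
    [1, 0, 0, 0.05, 0, 0, 0],
    [1, 0, 0, 0.1, 0, 0, 0]
  ]
}}

```text
clock: 10.4
position: [0.5144, -0.3256, 0.1444]
tool_rot: [-3.141, -0.002, 2.273]
force: [-0.9, 1.6, 14.3]
grip_width: 0.0297
finger_force: 71.0
```

{"name": "servo_tool", "arguments": {
  "plan": [
    [1, 0, 0, 0.05, 0, 0, 0],
    [1, 0, 0, 0.1, 0, 0, 0]
  ]
}}

```text
clock: 10.6
position: [0.5149, -0.326, 0.1443]
tool_rot: [3.141, -0.001, 2.273]
force: [-2.0, 1.5, 26.6]
grip_width: 0.0301
finger_force: 72.2
```

Contact at TCP z = 0.1445. I'll ease the push off to about 3 N, then open.

{"name": "servo_tool", "arguments": {
  "plan": [
    [1, 0, 0, -0.1, 0, 0, 0],
    [1, 0, 0, -0.15, 0, 0, 0],
    [1, 0, 0, -0.15, 0, 0, 0]
  ],
  "force": 40
}}

```text
clock: 10.9
position: [0.5141, -0.3254, 0.1444]
tool_rot: [-3.141, -0.003, 2.273]
force: [-0.7, 1.6, 7.2]
grip_width: 0.0303
finger_force: 69.8
```

{"name": "servo_tool", "arguments": {
  "plan": [
    [1, 0, 0, -0.05, 0, 0, 0],
    [1, 0, 0, -0.05, 0, 0, 0]
  ],
  "force": 25
}}

```text
clock: 11.1
position: [0.5139, -0.3253, 0.1445]
tool_rot: [-3.141, -0.004, 2.273]
force: [0.5, 0.6, 0.7]
grip_width: 0.0304
finger_force: 69.6
```

{"name": "servo_tool", "arguments": {
  "plan": [
    [3.2, 0, 0, 0, 0, 0, 0],
    [3.5, 0, 0, 0, 0, 0, 0],
    [3.8, 0, 0, 0, 0, 0, 0],
    [4.2, 0, 0, 0, 0, 0, 0],
    [5, 0, 0, 0, 0, 0, 0],
    [6, 0, 0, 0, 0, 0, 0],
    [7, 0, 0, 0, 0, 0, 0],
    [8, 0, 0, 0, 0, 0, 0],
    [8, 0, 0, 0, 0, 0, 0]
  ]
}}

```text
clock: 12.0
position: [0.5139, -0.3253, 0.1446]
tool_rot: [-3.141, -0.003, 2.273]
force: [-0.3, -0.6, -0.1]
grip_width: 0.0801
finger_force: 0.0
```

{"name": "servo_tool", "arguments": {
  "plan": [
    [8, 0, 0, -0.5, 0, 0, 0],
    [8, 0, 0, -1.5, 0, 0, 0],
    [8, 0, 0, -3, 0, 0, 0],
    [8, 0, 0, -5, 0, 0, 0],
    [8, 0, 0, -7, 0, 0, 0],
    [8, 0, 0, -9.5, 0, 0, 0],
    [8, 0, 0, -12, 0, 0, 0],
    [8, 0, 0, -14, 0, 0, 0],
    [8, 0, 0, -14, 0, 0, 0]
  ]
}}

```text
clock: 12.9
position: [0.5151, -0.3264, 0.2883]
tool_rot: [3.141, 0.001, 2.273]
force: [-0.3, -0.1, 0.4]
grip_width: 0.0797
finger_force: 0.0
```

Run:
```python
from h import *
from workcell import bot
o=[]
for n,x,y,w in(('scene',285,150,110),('top',320,130,110)):
    f=bot.grab_frame(n)
    o.append(cv2.resize(f['frame'][y:y+150,x:x+w],None,fx=3.6,fy=3.6,interpolation=cv2.INTER_CUBIC))
cv2.imwrite('pics/end.png',np.hstack(o));print(bot.observe()['clock'])
```

```text
13.0
```

View pics/end.png

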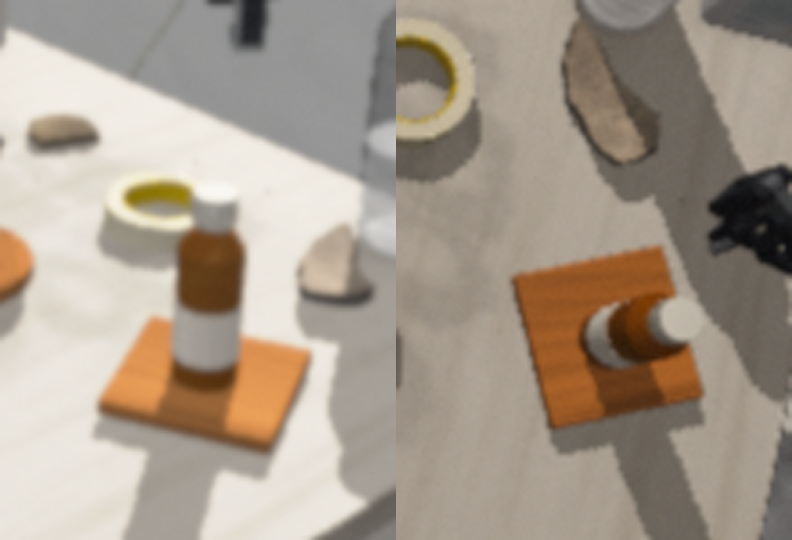

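The bottle stands upright near the board's centre, with its base at about (207,375) in the scene crop. The gripper is clear and the tape and sherds haven't moved.

```bash
python3 -c "from workcell import bot;print(bot.job_done())"
```

```text
the job is handed in; nothing more can be done
None
```

The bottle is standing upright near the centre of the square board with its whole base on it, the gripper has let go and is clear, and the job was handed in at about 13 s.

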